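# Find the worn hem roller by its end float

### The arm

A 6-joint arm with a two-finger parallel gripper is mounted at the origin on the work surface. World frame = base frame: x ahead of the robot, y to its left, z up, the work surface at z = 0. Lengths are in m, angles in degrees, forces in N, time in s.
With the tool pointing down it reaches from about 0.325 to 0.85 m from the base axis. Payload 15.5 kg.
Tool frame: the origin (TCP) lies midway between the tips of the shut fingers; the grasp point (between the pads) lies 19 mm behind it; y points along the fingers, x is the direction in which the jaws open and shut, and the axes are right-handed (so a half turn about y gives the same grasp; the last joint's range is limited). The gripper opens to 91 mm and grips with 3 to 60 N. Pads are 32 mm wide; open, the fingers measure 118 mm over their backs; the gripper's body (76 mm by 178 mm) begins 60 mm behind the grasp point.
Start: joints at [62.538, 28.281, 77.091, -0, 74.628, -5.472], TCP at [0.234, 0.58, 0.214] pointing down, gripper open.
Joint ranges: [-166.48, 166.48], [-47.26, 123.95], [12.59, 153.08], [-70.14, 250.14], [6.76, 159.57], [-176.63, 176.63]. Speed limits (degrees/s): [108.29, 108.29, 147.25, 172.46, 172.46, 172.46].

### API

Orientations are given as a 3x3 rotation matrix whose columns are the frame's x, y, z axes.
In Python, from bench import ctrl gives the robot as it stands. The module is installed in compiled form; this text tells all that it offers. Calls block until the motion is done:
- ctrl.goto(position, orientation): joint-space move of the TCP to a pose.
- ctrl.move_l(position, vel=0.15, ori=None, contact_N=None): straight line of the TCP; ori=None keeps the orientation; vel is the mean speed in m/s. With contact_N (N) it stops when the force on the tool has changed by that much, and returns True; else False.
- ctrl.movej(angles): joint-space move.
- ctrl.command_gripper(opening): opening from 0.0 (shut) to 1.0 (fully open); the grip force is fixed at half the most; returns when the fingers have stopped.
- ctrl.sleep(seconds).
- ctrl.ik(position, orientation): joint angles nearest the present ones, or None.
- ctrl.read_camera(name): name is "scene" or "top" or "wrist"; returns the picture (400x640x3 uint8, blue, green, red); there is no depth.
- ctrl.camera_params(name): a dict with "fx", "fy", "cx", "cy" (pixels), "pose" (4x4, takes a point from camera to world coordinates); the wrist camera has in their place "T_tool_cam" (4x4, takes a point from camera to tool coordinates, whose origin is the TCP and whose axes are the tool frame's). Camera axes: x right, y up, looking along -z (the intrinsics and any distortion apply to the point x, -y, -z); pixel columns grow to the right and rows downward; lengths in m; the calibration is good to about 2 mm. A picture is of the moment at which its call begins: read the wrist's pose just before it. camera_params takes no time and is no camera call.
A pose or a line that the arm cannot do raises ctrl.MotionError and nothing moves.
- ctrl.sign_off(): hands the job in, once; it reports no verdict.
Readings, each from a call of its own:
- ctrl.current_t(): time.
- ctrl.current_q(): joint angles.
- ctrl.current_dq(): joint speeds.
- ctrl.current_effort(): joint torques, N m.
- ctrl.current_tool_pos(): TCP position.
- ctrl.current_eef_rot(): TCP orientation.
- ctrl.current_contact_force(): force on the tool from outside, world axes, zero at the start.
- ctrl.current_wrist_torque(): the same for the moment, N m.
- ctrl.current_grip_width(): opening from 0.0 (shut) to 1.0 (fully open).
Only numpy, scipy, OpenCV 4.12 (cv2) and the standard library are available. Lean on these libraries where they do the work, as an engineer would, in place of code of your own. Each camera call takes 0.05 s, during which the arm holds its last target. There are 200 camera calls.

### The job

One of the two hem rollers on the denim table has a worn bearing, so its shaft slides farther end to end. First push the hand discs of both shafts fully home towards their frames, then pull both fully out, feeling how far each travels; then push the shaft with the greater end float fully home again and throw the lever of that roller all the way over to its far side. Leave the other shaft pulled out with its lever as it is, and disturb nothing else on the table.

Things in the scene. Friction and masses are not known exactly. Their poses are not given: they have to be found in the camera images.
- roller_left: The left one (seen from the robot) of two look-alike hem rollers: grey frame fixed to the table, base 120 (x) x 260 (y) x 16 mm, two cheeks to 110 mm high at y = -75 and +55, a steel roller on a shaft along the frame's y, 80 mm up. Hand disc at its +y end, release lever at its -y end. Origin: centre of the base's underside, z up; turned up to 15 degrees.
- disc_left (a point): Centre of the plain aluminium hand disc on the shaft of roller_left: upright, diameter 72 mm, 18 mm thick along the shaft, centre 80 and top 116 mm above the table; moves with the shaft. With the shaft home it is at y = +123 mm in the frame and 51 mm clear of the cheek (only the shaft and a hub of radius 15 between). Take or straddle it from above.
- shaft_left (a joint): Axial place of the shaft of roller_left, m: 0 = fully home, disc pushed towards the frame (frame's -y) to its stop; grows as the disc is pulled out (+y) to its outer stop: about 9 mm in one roller, 21 mm in the worn one; which of them varies and cannot be seen. Slides with about 4 N, does not turn, stays where left; starts 3 to 6 mm out.
- ball_left (a point): Centre of the black ball, diameter 30 mm, on the release lever of roller_left: steel rod of diameter 12 mm, 85 mm from pivot to ball centre; pivot at (0, -110, 52) mm in the frame; swings in the frame's x-z plane.
- lever_left (a joint): Angle of the lever of roller_left, rad: 0 = leaning 0.5 from upright to the frame's -x (robot's) side, in use; 1.0 = all the way over, leaning 0.5 to the +x (far) side. Moves with about 2 N at the ball, stays where left; starts at 0 to 0.12.
- roller_right: The right one (seen from the robot) of two look-alike hem rollers: grey frame fixed to the table, base 120 (x) x 260 (y) x 16 mm, two cheeks to 110 mm high at y = -75 and +55, a steel roller on a shaft along the frame's y, 80 mm up. Hand disc at its +y end, release lever at its -y end. Origin: centre of the base's underside, z up; turned up to 15 degrees.
- disc_right (a point): Centre of the plain aluminium hand disc on the shaft of roller_right: upright, diameter 72 mm, 18 mm thick along the shaft, centre 80 and top 116 mm above the table; moves with the shaft. With the shaft home it is at y = +123 mm in the frame and 51 mm clear of the cheek (only the shaft and a hub of radius 15 between). Take or straddle it from above.
- shaft_right (a joint): Axial place of the shaft of roller_right, m: 0 = fully home, disc pushed towards the frame (frame's -y) to its stop; grows as the disc is pulled out (+y) to its outer stop: about 9 mm in one roller, 21 mm in the worn one; which of them varies and cannot be seen. Slides with about 4 N, does not turn, stays where left; starts 3 to 6 mm out.
- ball_right (a point): Centre of the black ball, diameter 30 mm, on the release lever of roller_right: steel rod of diameter 12 mm, 85 mm from pivot to ball centre; pivot at (0, -110, 52) mm in the frame; swings in the frame's x-z plane.
- lever_right (a joint): Angle of the lever of roller_right, rad: 0 = leaning 0.5 from upright to the frame's -x (robot's) side, in use; 1.0 = all the way over, leaning 0.5 to the +x (far) side. Moves with about 2 N at the ball, stays where left; starts at 0 to 0.12.
- palette: Bystander, to be left alone: wooden button dish, flat slab 80 x 160 x 18, beyond the rollers on the right (mm). Origin at the centre of its underside.
- tin: Bystander, to be left alone: low round metal tin, diameter 42, height 30, standing between the two rollers (mm). Origin at the centre of its underside.
- thread: Bystander, to be left alone: blue cone of thread, diameter 60, height 95, beyond the rollers (mm). Origin at the centre of its underside.
- jar: Bystander, to be left alone: glass jar, diameter 64, height 85, beyond the rollers (mm). Origin at the centre of its underside.
- mug: Bystander, to be left alone: white mug, diameter 76, height 85, beyond the rollers on the left (mm). Origin at the centre of its underside.
- driver: Bystander, to be left alone: screwdriver lying near the robot on the left (mm).
- hammer: Bystander, to be left alone: hammer lying near the robot on the right (mm).

How it is judged:
By the outcome, as a careful person would: the job done as asked, in the order asked, and still so for the second after the job is handed in, with the robot touching nothing.
It also fails if it takes over 67 s, if anything falls off the work surface, if the arm or the gripper's body presses on something with over 40 N, if the wrist force passes 120 N, or if a joint passes its speed limit or range.

## Working session

There is one attempt and no reset: what is moved stays moved. The work goes in short steps, each a Python script; the robot and the scene stay as the last script left them, time stands still between calls to the robot, and variables do not carry over. Pictures are saved under pics/ and viewed, about 8 in all and at most 12, crops included, and the job is handed in when it is done.

```bash
mkdir -p pics
python3 - <<'E'
from bench import ctrl
import cv2,numpy as np
np.set_printoptions(precision=4,suppress=True)
for n in("top","scene"):
    cv2.imwrite(f"pics/{n}0.png",ctrl.read_camera(n)); print(n,ctrl.camera_params(n))
print(ctrl.camera_params("wrist"),ctrl.current_eef_rot(),ctrl.current_t())
E
```

```text
top {'fx': 482.82569385052517, 'fy': 482.82569385052517, 'cx': 322.7418421973581, 'cy': 203.06119007198336, 'pose': array([[-0.0201,  0.9869, -0.1602,  0.3403],
       [-0.9997, -0.0173,  0.019 ,  0.0122],
       [ 0.016 ,  0.1606,  0.9869,  1.3308],
       [ 0.    ,  0.    ,  0.    ,  1.    ]])}
scene {'fx': 377.5163901930776, 'fy': 377.5163901930776, 'cx': 322.44075990278327, 'cy': 198.48104879070166, 'pose': array([[-0.7662, -0.4923,  0.413 ,  0.904 ],
       [ 0.6425, -0.5915,  0.4872,  0.4696],
       [ 0.0045,  0.6386,  0.7695,  0.8443],
       [ 0.    ,  0.    ,  0.    ,  1.    ]])}
{'fx': 345.81985520188294, 'fy': 345.81985520188294, 'cx': 313.4894344789371, 'cy': 197.19516083925396, 'T_tool_cam': array([[ 1.    ,  0.0001, -0.0002, -0.0003],
       [-0.0002,  0.246 , -0.9693, -0.1708],
       [-0.    ,  0.9693,  0.246 ,  0.069 ],
       [ 0.    ,  0.    ,  0.    ,  1.    ]])} [[ 0.3744 -0.0005 -0.9273]
 [ 0.9273 -0.001   0.3744]
 [-0.0011 -1.      0.0001]] 0.1
```

View pics/top0.png

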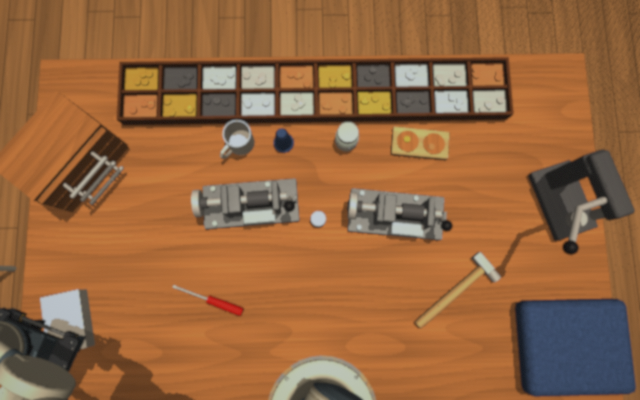

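View pics/scene0.png

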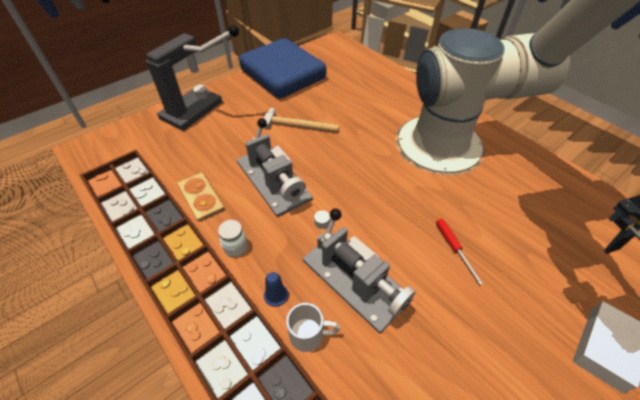

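The top view shows the left roller near (248,203) and the right one near (398,213). Discs are at the image left (+y) ends and balls at (289,205) and (447,226). I'll enlarge it to get the base edges.

Run:
```python
import cv2,numpy as np
i=cv2.imread("pics/top0.png")
a=cv2.resize(i[168:243,182:312],None,fx=6,fy=4*1.0,interpolation=cv2.INTER_CUBIC)
b=cv2.resize(i[176:251,338:468],None,fx=6,fy=4,interpolation=cv2.INTER_CUBIC)
cv2.imwrite("pics/crop1.png",np.vstack([a,b]))
```

```text
(no output)
```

View pics/crop1.png

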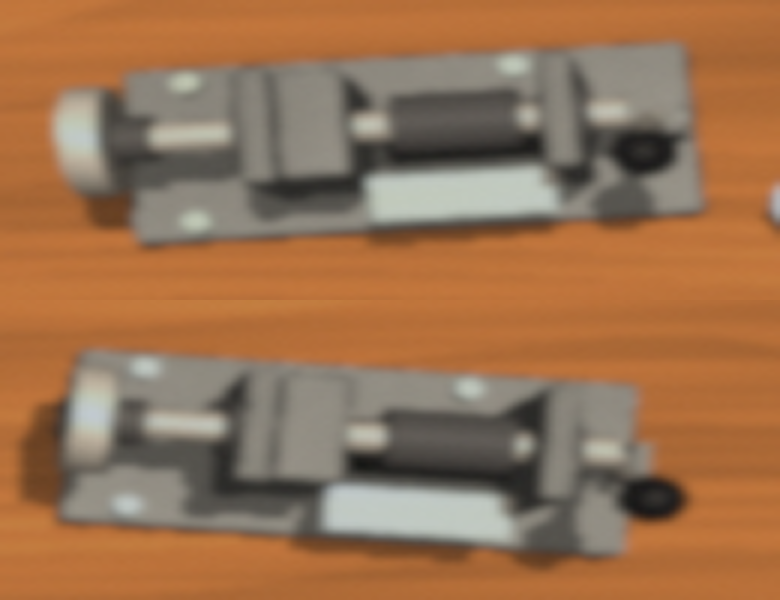

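The crop shows all four base corners of both rollers clearly. I'll cast them onto z = 16 mm, fit a rigid rectangle, and check the disc and ball.

```bash
cat > h.py <<'E'
import numpy as np
from bench import ctrl
def ray(cam,px,z,P=None):
    c=ctrl.camera_params(cam); P=c["pose"] if P is None else P
    d=P[:3,:3]@np.array([(px[0]-c["cx"])/c["fx"],-(px[1]-c["cy"])/c["fy"],-1]); o=P[:3,3]
    return o+d*(z-o[2])/d[2]
def proj(cam,p,P=None):
    c=ctrl.camera_params(cam); P=c["pose"] if P is None else P
    q=P[:3,:3].T@(np.asarray(p)-P[:3,3]); return np.array([c["cx"]-c["fx"]*q[0]/q[2],c["cy"]+c["fy"]*q[1]/q[2]])
def fit(model,w):
    m=np.asarray(model);w=np.asarray(w);a=m-m.mean(0);b=w-w.mean(0)
    th=np.arctan2((a[:,0]*b[:,1]-a[:,1]*b[:,0]).sum(),(a*b).sum())
    R=np.array([[np.cos(th),-np.sin(th)],[np.sin(th),np.cos(th)]])
    t=w.mean(0)-R@m.mean(0); return th,t,(w-(m@R.T+t))*1e3
E
python3 - <<'E'
from h import *
np.set_printoptions(precision=4,suppress=True)
M=[(.06,.13),(.06,-.13),(-.06,-.13),(-.06,.13)]
for n,c,x0,y0,dy,disc,ball in (("L",[(127,72),(684,43),(702,212),(141,243)],182,168,0,(80,140),(641,150)),("R",[(85,350),(637,385),(625,553),(60,520)],338,176,300,(92,417),(653,497))):
    f=lambda p:((p[0]+.5)/6-.5+x0,(p[1]-dy+.5)/4-.5+y0)
    th,t,r=fit(M,[ray("top",f(p),.016)[:2] for p in c])
    R=np.array([[np.cos(th),-np.sin(th)],[np.sin(th),np.cos(th)]])
    print(n,np.degrees(th),t,r.tolist())
    print(" disc in frame",R.T@(ray("top",f(disc),.085)[:2]-t),"ball",R.T@(ray("top",f(ball),.13)[:2]-t))
    print(" disc world home",R@[0,.123]+t)
E
```

```text
L 3.6904191825723425 [0.5572 0.1854] [[-0.2766237972480212, -1.392093914086845], [-0.8072706268071883, 1.453287128119346], [0.5064238274659072, 2.272922472104588], [0.5774705965894134, -2.334115686137117]]
 disc in frame [0.0011 0.1358] ball [-0.0327 -0.108 ]
 disc world home [0.5492 0.3081]
R -6.360760964302071 [ 0.5211 -0.2151] [[-0.8245341903216907, -1.9589501371606728], [-1.091677269754232, 1.505711160762535], [1.6532576499369567, 0.7710816352631267], [0.2629538101393547, -0.3178426588649613]]
 disc in frame [0.0013 0.1254] ball [-0.0349 -0.1099]
 disc world home [ 0.5348 -0.0929]
```

```bash
cat >> h.py <<'E'
POSE={"L":(np.radians(3.69),np.array([.5572,.1854])),"R":(np.radians(-6.36),np.array([.5211,-.2151]))}
def rot(n):
    th=POSE[n][0]; return np.array([[np.cos(th),-np.sin(th)],[np.sin(th),np.cos(th)]])
def W(n,x,y,z): return np.r_[rot(n)@[x,y]+POSE[n][1],z]
def F(n): 
    p=ctrl.current_tool_pos(); return rot(n).T@(np.array(p[:2])-POSE[n][1])
def ORI(n):
    R=rot(n); x=np.r_[R[:,1],0]; y=np.array([0,0,-1.]); return np.c_[x,y,np.cross(x,y)]
E
python3 - <<'E'
from h import *
import cv2
np.set_printoptions(precision=4,suppress=True)
ctrl.goto(W("L",0,.128,.20),ORI("L")); ctrl.command_gripper(.6)
p=np.array(ctrl.current_tool_pos());R=np.array(ctrl.current_eef_rot())
T=np.eye(4);T[:3,:3]=R;T[:3,3]=p; P=T@ctrl.camera_params("wrist")["T_tool_cam"]
i=ctrl.read_camera("wrist")
for y in (.13,-.13): cv2.circle(i,tuple(int(v) for v in proj("wrist",W("L",-.06,y,.016),P)),3,(0,0,255),-1)
for y in (.114,.132,.063): cv2.circle(i,tuple(int(v) for v in proj("wrist",W("L",0,y,.11),P)),2,(0,255,0),-1)
cv2.imwrite("pics/w1.png",i); print(p,ctrl.current_t(),ctrl.current_grip_width())
E
```

```text
[0.549  0.3131 0.2   ] 2.3917 0.6010869724013884
```

View pics/w1.png

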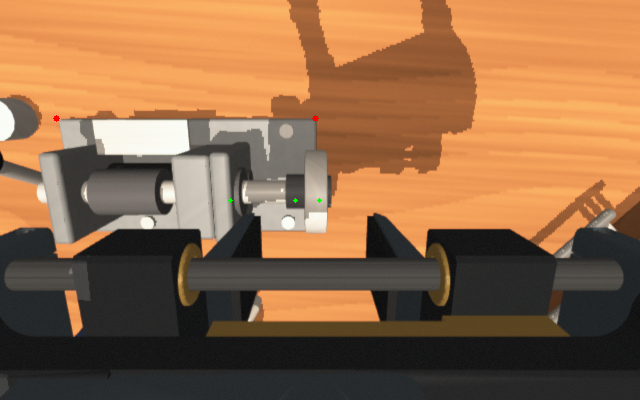

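The wrist view shows the disc at columns 305–327, about 5 mm outside the drawn home marks. The base corner at (316,118) matches the prediction, so the straddle has about 18 mm clear each side. Pushing both home now.

```bash
cat >> h.py <<'E'
ZT=.100
def down(n,y):
    ctrl.goto(W(n,0,y,.16),ORI(n))
    if ctrl.move_l(W(n,0,y,ZT),vel=.08,contact_N=8): raise SystemExit(f"contact going down {ctrl.current_tool_pos()}")
def slide(n,d,N=15):
    y0=F(n)[1]; hit=ctrl.move_l(W(n,0,y0+d,ZT),vel=.025,contact_N=N)
    y=F(n)[1]; print(n,"slide",d,hit,"y %.4f"%y,np.round(ctrl.current_contact_force(),1),"t %.1f"%ctrl.current_t()); return hit,y
def back(n,d):
    ctrl.move_l(W(n,0,F(n)[1]+d,ZT),vel=.05)
E
python3 - <<'E'
from h import *
down("L",.130); slide("L",-.04); back("L",.014)
ctrl.move_l(W("L",0,F("L")[1],.17),vel=.15)
down("R",.128); slide("R",-.04);
E
```

```text
L slide -0.04 True y 0.1052 [-0.7  3.7  2.5] t 4.6
R slide -0.04 True y 0.1042 [1.  5.3 2.8] t 9.0
```

Run:
```python
from h import *
slide("R",-.01,25)
a=F("R")[1]; back("R",.01)
_,b=slide("R",.06); _,b=slide("R",.01,25); print("R travel+free",(b-a)*1e3)
```

```text
R slide -0.01 True y 0.1042 [1.7 3.8 2.6] t 9.2
R slide 0.06 True y 0.1506 [-1.  -7.1  4.2] t 11.0
R slide 0.01 True y 0.1506 [-1.9 -8.9  5.5] t 11.3
R travel+free 46.36303214167771
```

Run:
```python
from h import *
back("R",-.016); ctrl.move_l(W("R",0,F("R")[1],.17),vel=.15)
down("L",.123)
slide("L",.075); _,b=slide("L",.01,25); print("L travel+free",(b-.1052)*1e3)
```

```text
L slide 0.075 True y 0.1630 [ 1.9 -4.5  1.9] t 16.4
L slide 0.01 True y 0.1629 [ 0.3 -3.2  2.2] t 16.6
L travel+free 57.67371930671557
```

Measured travels are about 9.7 mm for the right and 21 mm for the left, so the left is worn. I'll push the left home, then throw its lever.

Run:
```python
from h import *
n="L"
back(n,-.01); slide(n,-.075); slide(n,-.01,25); back(n,.014)
ctrl.move_l(W(n,0,F(n)[1],.19),vel=.15); ctrl.command_gripper(0)
ctrl.move_l(W(n,-.09,-.111,.19),vel=.25)
z=.112
print("down hit",ctrl.move_l(W(n,-.09,-.111,z),vel=.1,contact_N=8))
for N in (12,18):
    print(ctrl.move_l(W(n,F(n)[0]+.12,-.111,z),vel=.06,contact_N=N),F(n),np.round(ctrl.current_contact_force(),1),ctrl.current_t())
```

```text
L slide -0.075 True y 0.1052 [-1.1  4.3  2.7] t 18.8
L slide -0.01 True y 0.1052 [-0.9  3.   2.2] t 19.1
down hit False
True [ 0.00867156 -0.11084074] [-4.  -0.2  4. ] 24.7
True [ 0.00858658 -0.1106634 ] [-2.4  0.3  2.9] 25.0917
```

Run:
```python
from h import *
import cv2
n="L"
ctrl.move_l(W(n,-.06,-.111,.112),vel=.1); ctrl.move_l(W(n,-.06,-.111,.2),vel=.2)
ctrl.goto([.4,.0,.3],ORI(n)); ctrl.sleep(.3)
s=ctrl.read_camera("scene");t=ctrl.read_camera("top")
a=cv2.resize(s[100:340,170:430],(520,480)); b=cv2.resize(t[110:260,182:468],(800,420))[:, :]
cv2.imwrite("pics/s2.png",a);cv2.imwrite("pics/t2.png",b);print(ctrl.current_t())
```

```text
27.6
```

View pics/s2.png

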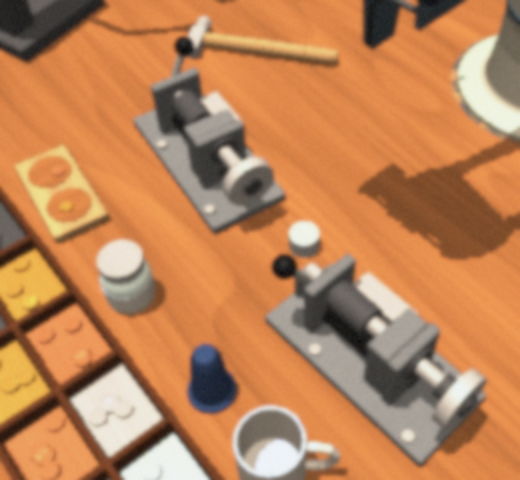

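View pics/t2.png

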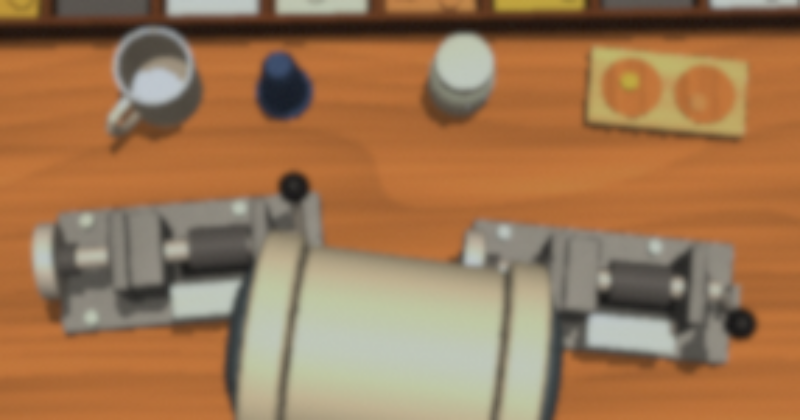

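The left ball is now over to the far side at (293,186), the right lever is unchanged at (740,323), and the bystanders are in place. I'll check the ball position numerically and hand in.

Run:
```python
from h import *
print(rot("L").T@(ray("top",(286.5,176.2),.13)[:2]-POSE["L"][1]), rot("R").T@(ray("top",(338.5+108.2-.5+0.1,225.1),.13)[:2]-POSE["R"][1]))
ctrl.sign_off()
```

```text
[ 0.04186351 -0.10859813] [-0.03542995 -0.10965667]
the job is handed in; nothing more can be done
```

The job is done and handed in at about 28 s of the 67 s allowed. I pushed both shafts home, then pulled both out.

| Roller | End float felt | How it was left |
|---|---|---|
| Left (worn) | about 21 mm | shaft pushed home again, lever thrown all the way over |
| Right | about 9.7 mm | shaft pulled out, lever not touched |

**Left shaft:** it stopped at the same home reading as in the first push, and a firmer second push did not move it.

**Left lever:** it stopped firmly at its far end. In the last top picture its ball is at x = +42 mm in the frame, against an expected +41 mm.

**Right roller:** its ball is at -35 mm, the same place as before. The arm hid part of this roller's disc in the last top picture, so I relied on the felt stop for the shaft being fully out.

**Bystanders:** the mug, thread, jar, tin, palette and hammer looked undisturbed in the last pictures. The screwdriver was outside those crops, but the arm only passed well above it.

No check failed or disagreed. The base corners fitted the given size to within about 2.5 mm.

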